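# Load a sharpening stone and lock the rest's jaw on it

### The job

Lay the sharpening stone flat and lengthwise in the sloping rest, between the black cup at its low end and the sliding jaw, and let go of it. Then squeeze the red release lever against the jaw's black handle bar and, keeping it squeezed, slide the jaw down the rail until it meets the stone and the stone is fully home in the low cup; let go so that the latch drops into its notch and the jaw is locked. Leave the tumbler, cup and pepper mill standing where they are.

Things in the scene. Friction and masses are not known exactly. Their poses are not given: they have to be found in the camera images.
- stone_center (a point): Sharpening stone: loose block 140 (its x) x 50 (its y) x 25 mm (its z), 0.3 to 0.5 kg, grey below, brick-brown on top; starts flat on the worktop, brown side up, left or right of the rest. This point is its centre, 12.5 mm above its underside. Either end may point up the slope.
- stone: The same stone; this origin is the middle of its underside, same axes.
- bed: Fixed rest's sloping steel rail, 40 mm wide (narrower than the stone), 336 mm long, rising at 30 degrees from the robot's left to its right. Origin: on the rail's upper face under the middle of the stone when home, 80 mm over the worktop. x points up the slope, y across the rail (level), z square out of it. Foot 280 x 100 mm; jaw's handle reaches 270 mm over the worktop.
- low_wall (a point): Foot of the end wall of the black cup at the rail's low end, on its inner face (bed x = -70, y = 0, z = 0 mm); bed axes. A home stone's low end touches this wall (18 mm high). The cup's two side cheeks, 14 mm high, reach 23 mm up the slope from here and stand 60 mm apart inside: 5 mm free at either side of the stone.
- jaw (a joint): How far (m) the black jaw stands up the slope from the notch that fits the stone. 0: locked there, its rubber face at bed x = 71.5 mm, 1.5 mm clear of a home stone. Notches every 0.018; range -0.022 to 0.068; starts 0.034 to 0.068, in a notch or with its latch pin on a ridge between two. The pin has 2 mm play in a notch and drops in from up to 3 mm off. Unlatched, it slides with 1 to 4 N.
- lever (a joint): Angle (rad) of the red release lever on the jaw: about 0 = let go and latched in a notch, 0.1 to 0.15 = let go with the pin on top of a ridge, 0.26 = fully squeezed, at its stop. Above 0.17 the pin clears the ridges (5.5 mm high bars across the rail from bed x = 80 mm up). A spring returns it: about 6 N at the bar to start, 10 N fully squeezed.
- grip (a point): On the jaw, midway between the black handle bar and the red lever bar when fully squeezed; 66 mm out of the rail, 86 mm up from the rubber face; bed axes. Both bars: round, 12 mm thick, over 60 mm long, along y. Black bar's centre: always x = +12 mm from here. Red: -12 squeezed, -27 let go (51 mm over both let go, 36 squeezed). Pinch along x from square above; free down to 30 mm out of the rail.
- tumbler_mid (a point): Clear glass tumbler, 80 mm wide, 100 mm tall, loose, on the other side of the rest from the stone; a bystander. Point half-way up.
- cup_mid (a point): White espresso cup, 62 x 80 x 56 mm, loose; a bystander. Point half-way up.
- pepper_mill_mid (a point): Dark wooden pepper mill, 58 mm wide, 150 mm tall, loose; a bystander. Point half-way up.
Mind the look-alikes: they are no part of the job. There is more than one size of the stone; the job needs the smallest.

How it is judged:
By the outcome, as a careful person would: the job done as asked, in the order asked, and still so for the second after the job is handed in, with the robot touching nothing.
It also fails if it takes over 56 s, if anything falls off the work surface, if the arm or the gripper's body presses on something with over 40 N, if the wrist force passes 120 N, or if a joint passes its speed limit or range.

### The arm

A 7-joint arm with a two-finger parallel gripper is mounted at the origin on the work surface; the furniture and walls round the work are solid. World frame = base frame: x ahead of the robot, y to its left, z up, the work surface at z = 0. Lengths are in m, angles in degrees, forces in N, time in s.
With the tool pointing down it reaches from about 0.425 to 0.875 m from the base axis. Payload 4.7 kg.
Tool frame: the origin (TCP) lies between the finger pads; the fingertips stand env.finger_overhang ahead of it and the grasp point (between the pads) lies 5 mm behind it (env.finger_overhang is the distance from the TCP to the fingertips, in m); z points along the fingers, y is the line along which they close (so a half turn about z gives the same grasp; the last joint's range is limited). The gripper opens to 87 mm and grips with 3 to 60 N. Pads are 19 mm wide; open, the fingers measure 117 mm over their backs; the gripper's body (75 mm by 190 mm) begins 51 mm behind the grasp point.
Start: joints at [72.141, 18.392, -4.016, 83.108, 1.295, 78.541, -3.26], TCP at [0.208, -0.616, 0.237] pointing down, gripper open.
Joint ranges: [-163.93, 163.93], [-17.29, 119.83], [-79.2, 71.16], [3.27, 140.29], [-89.18, 269.18], [5.43, 117.66], [-154.24, 154.24]. Speed limits (degrees/s): [147.25, 147.25, 180, 180, 180, 180, 180].

### API

Orientations are given as [roll, pitch, yaw] about the fixed x, y, z axes, in that order (R = Rz(yaw) Ry(pitch) Rx(roll)).
In Python, from cell import telemetry, eyes, env, models gives the robot as it stands. The module is installed in compiled form; this text tells all that it offers.
- The arm moves only by the tool drive_tool, never from a script. Its arguments are lists of equal length, an entry for each row: "angular": the turn, a rotation vector about the tool's x, y, z in rad, a list of three; "delta_pos": the shift along the tool's x, y, z in cm, a list of three; "gripper": the finger opening in cm, from 0 to 8.7. A call has 1 to 20 rows; each row shifts and turns the commanded pose from where the row before left it, along the tool's axes as they then stand; what a row does not reach is not made up. A row lasts 1/10 s, in which the tool goes at most 50 mm and 8.59 degrees, less where a joint would pass 70% of its speed; a pose out of reach is approached as far as the arm can. A call with a gripper value outside its range is refused whole. The fingers move at their own pace and stop on an object; "squeeze" is the grip in N (left out, the last holds). Time passes only in rows, so rows that do not move let the fingers close. It gives the time, the measured TCP pose, the force, the opening and the grip force at its end, in the units of the state.
- telemetry.get_obs(): the state, without advancing time (a new reading comes with each control period).
- eyes.read_camera(name): name is "side" or "top" or "wrist"; returns a dict with "pixels" (384x512x3 uint8, red, green, blue), "mtx" (3x3 intrinsics, pixels), "origin" and "orientation" of the camera in the world. Camera axes: x right, y down, z forward; pixel columns grow to the right and rows downward; lengths in m; the calibration is good to about 2 mm. The wrist camera is an equidistant fisheye: a pixel r from the principal point sees the ray r / f radians off the axis. A picture is of the moment at which its call begins. There is no depth.
- env.sign_off(): hands the job in; it is judged then, once.
Trained networks look in a picture, given as the dict that the camera call returned (one of the last four; its "shot" number tells which), for a name from the list of things; names that differ only in an ending like _2 or _b are one class to them, and where a whole thing is asked for, a point or a joint stands for the part that bears it (a point fixed in the world has none). Each returns a list of dicts, best first, with "p" (0 to 1); they miss things now and then, are a little off and sometimes report something else, mostly with a low value. They report only what shows in the picture. A call takes as long as a camera call. They do not tell look-alikes from the thing itself.
- models.search_frame(picture, target): "centre" ([column, row] in pixels, amid what is visible of it).
- models.cut_out(picture, target): "pixels" (384x512 bool, what is visible of it) and "centre" ([column, row] in pixels, amid what is visible of it).
The state is a dict: "time_s": time; "qpos": joint angles; "joint_velocities": joint speeds; "effort": joint torques, N m; "tool_pos": TCP position; "tool_rot": TCP orientation; "force": force on the tool from outside, world axes, zero at the start; "wrist_torque": the same for the moment, N m; "grip_width": finger opening in m; "grasp_force": force on a finger pad.
Only numpy, scipy, OpenCV 4.12 (cv2) and the standard library are available. Lean on these libraries where they do the work, as an engineer would, in place of code of your own. Each camera call takes 0.05 s, during which the arm holds its last target. There are 200 camera calls.

## Working session

There is one attempt and no reset: what is moved stays moved. The work goes in short steps, Python scripts to look and compute and a tool call to move; the robot and the scene stay as the last step left them, time stands still between calls to the robot, and variables do not carry over. Pictures are saved under pics/ and viewed, at most 10 in all, crops included, and the job is handed in when it is done.

Besides the shell and the picture viewer there is one more tool, called after "Emit:" as a command line: name --argument value ..., lists and objects as JSON in quotes. drive_tool: Moves the arm, as the interface text tells. Its arguments: {"type":"object","properties":{"angular":{"type":"array","items":{"type":"array","items":{"type":"number"}}},"delta_pos":{"type":"array","items":{"type":"array","items":{"type":"number"}}},"gripper":{"type":"array","items":{"type":"number"}},"squeeze":{"type":"number"}},"required":["angular","delta_pos","gripper"]}

```bash
mkdir -p pics; cat > h.py <<'E'
import numpy as np,cv2
from cell import telemetry,eyes,env,models
from scipy.spatial.transform import Rotation as R
def rotm(o):
    o=np.array(o,float)
    return o if o.shape==(3,3) else R.from_euler('xyz',o,degrees=True).as_matrix()
def ray(p,uv,fish=False):
    K=np.array(p['mtx']);x=(uv[0]-K[0,2])/K[0,0];y=(uv[1]-K[1,2])/K[1,1]
    if fish:
        r=np.hypot(x,y);d=np.array([x/r*np.sin(r),y/r*np.sin(r),np.cos(r)]) if r>0 else np.array([0,0,1.])
    else: d=np.array([x,y,1.])
    d=rotm(p['orientation'])@d
    return np.array(p['origin']),d/np.linalg.norm(d)
def onz(p,uv,z,fish=False):
    o,d=ray(p,uv,fish);return o+d*(z-o[2])/d[2]
def proj(p,X,fish=False):
    K=np.array(p['mtx']);c=rotm(p['orientation']).T@(np.array(X)-np.array(p['origin']))
    if fish:
        r=np.hypot(c[0],c[1]);t=np.arctan2(r,c[2]);a=c[:2]/r*t
    else:a=c[:2]/c[2]
    return np.array([K[0,0]*a[0]+K[0,2],K[1,1]*a[1]+K[1,2]])
def save(p,n): cv2.imwrite('pics/'+n,p['pixels'][:,:,::-1])
def tri(a,b):
    (o,d),(q,e)=a,b
    s=np.linalg.lstsq(np.c_[d,-e],q-o,rcond=None)[0]
    A=o+d*s[0];B=q+e*s[1];return (A+B)/2,np.linalg.norm(A-B)
E
cat > a.py <<'E'
from h import *
np.set_printoptions(precision=4,suppress=True)
print(telemetry.get_obs(),env.finger_overhang)
im=[]
for n in ['top','side']:
    p=eyes.read_camera(n);im.append(p['pixels'])
    print(n,np.array(p['mtx']).tolist(),p['origin'],p['orientation'],p['shot'])
    for t in ['stone','bed','low_wall','jaw','lever','grip','tumbler_mid','cup_mid','pepper_mill_mid','stone_center']:
        print(t,[(np.round(r['centre']),round(r['p'],2)) for r in models.search_frame(p,t)][:6])
    save(p,n+'0.png')
E
python3 a.py
```

```text
{'time_s': 0.0, 'qpos': array([72.1411, 18.4402, -4.0164, 83.1748,  1.2937, 78.5398, -3.2613]), 'joint_velocities': array([-0.0163,  0.0528, -0.0133,  0.0698,  0.0456, -0.0095,  0.0729]), 'effort': array([  0.0007, -49.1284,  -0.4036, -31.2532,  -0.0639,   0.0438,
         0.0002]), 'tool_pos': array([ 0.2078, -0.6153,  0.2354]), 'tool_rot': array([-179.8904,    0.0041,   18.6679]), 'force': array([-0.2246, -0.3479,  0.3108]), 'wrist_torque': array([0.028 , 0.0112, 0.0143]), 'grasp_force': 0.0, 'grip_width': 0.08715942062567766} 0.014
top [[472.6173749876854, 0.0, 254.11068866311874], [0.0, 472.6173749876854, 187.32617463954327], [0.0, 0.0, 1.0]] [0.27   0.0005 1.5181] [-169.0982   -0.0571  -90.4103] 1
stone [(array([354., 196.]), 0.86), (array([326., 258.]), 0.76), (array([226., 245.]), 0.69), (array([147., 198.]), 0.37)]
bed [(array([259., 178.]), 0.7), (array([146., 201.]), 0.28)]
low_wall [(array([258., 176.]), 0.6)]
jaw [(array([271., 172.]), 0.95)]
lever [(array([270., 172.]), 0.78)]
grip [(array([270., 172.]), 0.64)]
tumbler_mid [(array([147., 201.]), 0.7)]
cup_mid [(array([15
[... 223 characters left out ...]
492.2824682331989, 180.81512881219768], [0.0, 0.0, 1.0]] [-0.2285  1.0562  1.1289] [-126.9987    0.9374 -144.7899] 2
stone [(array([312., 168.]), 0.79), (array([338., 194.]), 0.6), (array([284., 241.]), 0.58)]
bed [(array([252., 176.]), 0.73)]
low_wall [(array([251., 176.]), 0.78)]
jaw [(array([257., 161.]), 0.62)]
lever [(array([260., 151.]), 0.68)]
grip [(array([264., 131.]), 0.69), (array([258., 156.]), 0.57)]
tumbler_mid [(array([204., 258.]), 0.71), (array([263., 130.]), 0.71), (array([252., 177.]), 0.68)]
cup_mid [(array([154., 235.]), 0.56)]
pepper_mill_mid [(array([266., 133.]), 0.44)]
stone_center [(array([282., 244.]), 0.97), (array([311., 167.]), 0.9), (array([340., 197.]), 0.66)]
```

View pics/top0.png

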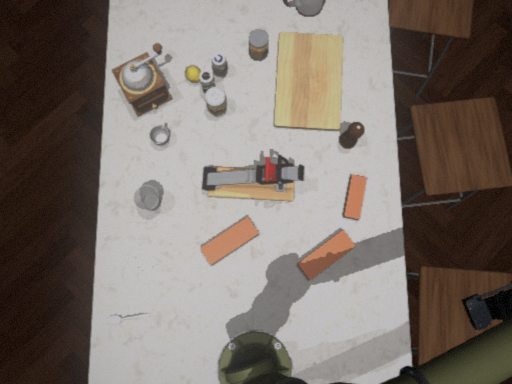

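View pics/side0.png

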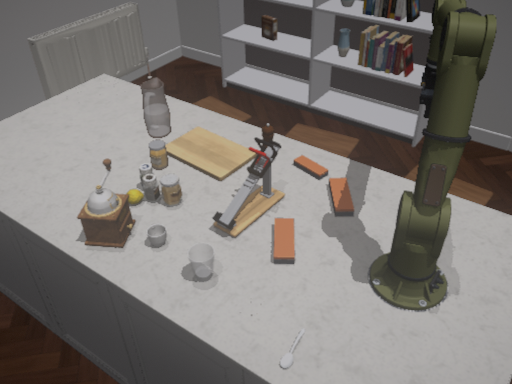

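The top view shows the rest at about (255,178), with its low cup at (209,178), the jaw at (272,172) and the high end at (300,172). The tumbler is at (149,195), the cup at (160,135) and the mill at (350,135).

Three things could be taken for the stone: the bricks at (355,197), (327,255) and (230,240) in the top view. The smallest is the one at (355,197), on the right, with the tumbler on the left. I'll check its size next.

```bash
cat > b.py <<'E'
from h import *
np.set_printoptions(precision=4,suppress=True)
p=eyes.read_camera('top')
px=p['pixels'].astype(int)
m=((px[:,:,0]>px[:,:,2]+55)&(px[:,:,0]>px[:,:,1]+45)).astype(np.uint8)
n,l,s,c=cv2.connectedComponentsWithStats(m)
for i in range(1,n):
    if s[i,4]>60:
        w=np.argwhere(l==i)[:,::-1]
        P=np.array([onz(p,q,0.025)[:2] for q in w])
        r=cv2.minAreaRect((P*1000).astype(np.float32));print(c[i],s[i,4],r,P.mean(0))
for t,z in [('tumbler_mid',.05),('cup_mid',.028),('pepper_mill_mid',.075)]:
    print(t,onz(p,models.search_frame(p,t)[0]['centre'],z))
a=cv2.resize(p['pixels'][140:225,190:310],None,fx=6.6,fy=6.6,interpolation=cv2.INTER_CUBIC)
q=eyes.read_camera('side')
b=cv2.resize(q['pixels'][115:245,200:345],None,fx=4.5,fy=4.5,interpolation=cv2.INTER_CUBIC)
cv2.imwrite('pics/t1.png',a[:,:,::-1]);cv2.imwrite('pics/s1.png',b[:,:,::-1])
import pickle;pickle.dump((p,q),open('ts.pkl','wb'))
E
python3 b.py
```

```text
[269.4697 170.303 ] 198 ((617.8036499023438, -54.954124450683594), (32.455238342285156, 79.88062286376953), 89.11070251464844) [ 0.6134 -0.0532]
[354.9936 196.5255] 628 ((526.0149536132812, -326.3221130371094), (47.16302490234375, 138.46302795410156), 77.32714080810547) [ 0.5255 -0.3263]
[228.969  240.4161] 1096 ((388.33294677734375, 77.02705383300781), (61.190528869628906, 177.1219482421875), 33.25327682495117) [0.388  0.0772]
[331.5186 247.8324] 698 ((348.119384765625, -229.6554412841797), (61.03687286376953, 169.00779724121094), 33.02109146118164) [ 0.3624 -0.2448]
tumbler_mid [0.5197 0.3452 0.05  ]
cup_mid [0.7364 0.3153 0.028 ]
pepper_mill_mid [ 0.7181 -0.3131  0.075 ]
```

View pics/t1.png

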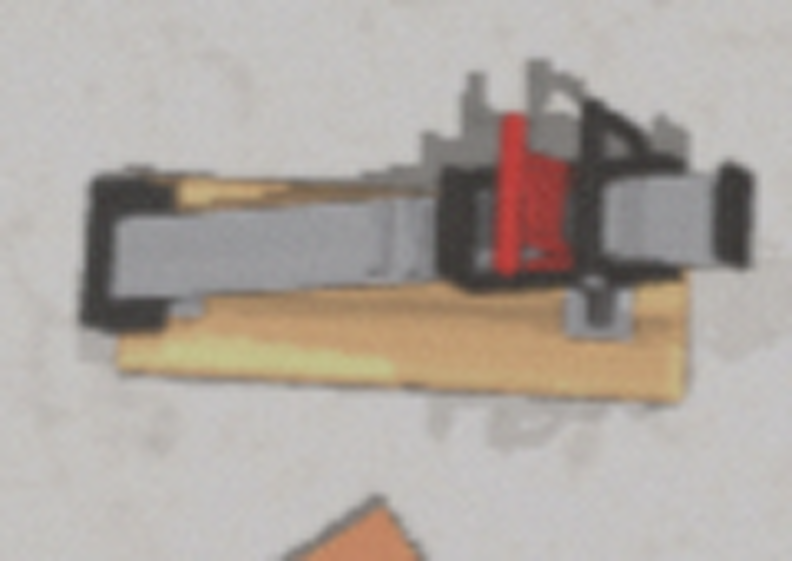

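View pics/s1.png

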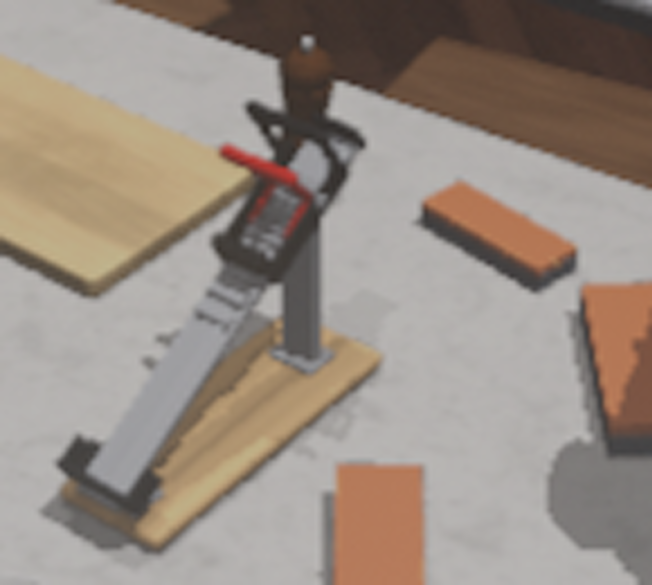

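The top crop shows the rail running from the cup wall at crop (113,220)-(112,298) up to the jaw at column 440. The red bar is at column 512 and the black bar at column 595. The side crop shows the small brick at (500,235), clear of the others; it measures 138 x 47 mm, so it is the stone. Next I'll fit the bed pose.

```bash
cat > c.py <<'E'
from h import *
import pickle
from scipy.optimize import least_squares
np.set_printoptions(precision=4,suppress=True)
p,q=pickle.load(open('ts.pkl','rb'))
T=lambda u,v:np.array([190+(u+.5)/6.6-.5,140+(v+.5)/6.6-.5])
S=lambda u,v:np.array([200+(u+.5)/4.5-.5,115+(v+.5)/4.5-.5])
def bedR(yaw):
    a=np.radians(30);x=np.array([0,-np.cos(a),np.sin(a)]);y=np.array([1.,0,0]);z=np.cross(x,y)
    return R.from_euler('z',yaw).as_matrix()@np.c_[x,y,z]
obs=[(p,T(113,220),-70,20),(p,T(112,298),-70,-20),(p,T(370,200),None,20),(p,T(430,285),None,-20),
(q,S(90,470),-70,20),(q,S(128,508),-70,-20),(q,S(185,305),None,20),(q,S(240,300),None,-20)]
def f(v,full=False):
    o=np.array([v[0],v[1],.08]);B=bedR(v[2]);r=[];k=3
    for P,uv,x,y in obs:
        if x is None: x=v[k]*1000;k+=1
        r.append(proj(P,o+B@(np.array([x,y,0])/1000))-uv)
    return np.concatenate(r)
s=least_squares(f,[.6,.05,0,.05,.05,.05,.05],loss='soft_l1')
print(s.x,np.degrees(s.x[2]));print(f(s.x).reshape(-1,2))
o=np.array([s.x[0],s.x[1],.08]);B=bedR(s.x[2])
# bars
for name,P,uv in [('red',p,T(512,195)),('blk',p,T(592,190))]:
    for xz in [66]:
        O,d=ray(P,uv);O=B.T@(O-o);d=B.T@d;t=(xz/1000-O[2])/d[2];print(name,(O+t*d)*1000)
E
python3 c.py
```

```text
[ 0.5786  0.0866 -0.0312  0.073   0.1059  0.0823  0.1038] -1.790055505160076
[[ 0.4744  0.3321]
 [ 0.0861  0.8061]
 [-0.0681 -0.8027]
 [-0.08   -1.6809]
 [-1.4443  1.8342]
 [-0.6147 -1.8203]
 [ 1.4374  0.6084]
 [ 1.8727  0.6622]]
red [183.8001  -4.8304  66.    ]
blk [221.8251  -6.3136  66.    ]
```

Emit:
drive_tool --angular '[[0,0,0.11],[0,0,0.11],[0,0,0.11],[0,0,0.11],[0,0,0.108],[0,0,0],[0,0,0],[0,0,0],[0,0,0],[0,0,0],[0,0,0],[0,0,0],[0,0,0],[0,0,0],[0,0,0],[0,0,0],[0,0,0],[0,0,0],[0,0,0],[0,0,0]]' --delta_pos '[[0,0,0],[0,0,0],[0,0,0],[0,0,0],[0,0,0],[1.76,-2.51,0.14],[1.76,-2.51,0.14],[1.76,-2.51,0.14],[1.76,-2.51,0.14],[1.76,-2.51,0.14],[1.76,-2.51,0.14],[1.76,-2.51,0.14],[1.76,-2.51,0.14],[1.76,-2.51,0.14],[1.76,-2.51,0.14],[1.76,-2.51,0.14],[1.76,-2.51,0.14],[1.76,-2.51,0.14],[1.76,-2.51,0.14],[0,0,0]]' --gripper '[8.7,8.7,8.7,8.7,8.7,8.7,8.7,8.7,8.7,8.7,8.7,8.7,8.7,8.7,8.7,8.7,8.7,8.7,8.7,8.7]'

```text
time_s: 3.35
tool_pos: [0.5297, -0.3218, 0.2167]
tool_rot: [-179.8, -0.1, -12.3]
force: [-0.3, 1.1, 0.2]
grip_width: 0.0866
grasp_force: 0.0
```

```bash
cat >> h.py <<'E'
def plan(pos,Rt=None):
    s=telemetry.get_obs();C=rotm(s['tool_rot'])
    d=np.array(pos)-s['tool_pos'];print('t',s['time_s'],'pos',s['tool_pos'],'rpy',s['tool_rot'],'F',s['force'],'g',s['grip_width'],s['grasp_force'])
    if Rt is None: print('tool cm now',C.T@d*100)
    else: print('rotvec',R.from_matrix(C.T@Rt).as_rotvec(),'then tool cm',Rt.T@d*100)
def Rdown(yaw): return R.from_euler('xyz',[180,0,yaw],degrees=True).as_matrix()
E
cat > d.py <<'E'
from h import *
np.set_printoptions(precision=4,suppress=True)
w=eyes.read_camera('wrist');save(w,'w1.png');print(np.array(w['mtx']).tolist(),w['origin'],w['orientation'])
px=w['pixels'].astype(int)
m=((px[:,:,0]>px[:,:,2]+55)&(px[:,:,0]>px[:,:,1]+45)).astype(np.uint8)
n,l,s,c=cv2.connectedComponentsWithStats(m)
for i in range(1,n):
    if s[i,4]>300:
        u=np.argwhere(l==i)[:,::-1]
        P=np.array([onz(w,q,0.025,True)[:2] for q in u])
        print(c[i],s[i,4],cv2.minAreaRect((P*1000).astype(np.float32)))
plan([.526,-.326,.0165])
E
python3 d.py
```

```text
[[297.3186396354542, 0.0, 258.14527459633587], [0.0, 297.3186396354542, 188.416616110221], [0.0, 0.0, 1.0]] [ 0.6077 -0.3394  0.3656] [ 162.9576    0.1867 -102.3555]
[263.001  173.4025] 4084 ((520.442138671875, -325.439208984375), (48.3924446105957, 126.02864837646484), 76.96110534667969)
[227.2114 303.2079] 2039 ((342.9149475097656, -232.57269287109375), (64.26129150390625, 147.755859375), 35.24683380126953)
t 3.4 pos [ 0.5277 -0.3246  0.2168] rpy [-179.9313   -0.0129  -12.4333] F [-0.0586 -0.586   0.1271] g 0.08733713319523209 0.0
tool cm now [-0.1368  0.1989 20.0289]
```

View pics/w1.png

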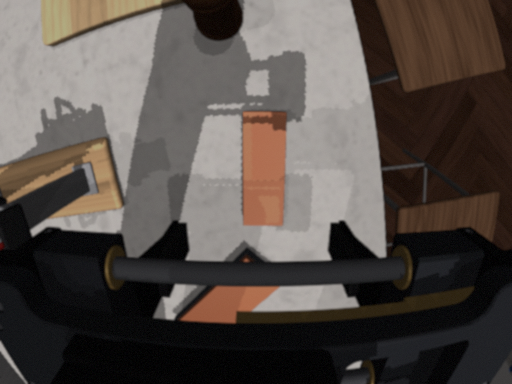

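The wrist view shows the stone alone between the fingers at (264,168), with corners (243,112) and (284,225). Its far end is in shadow, and it agrees with the top view at (0.526, -0.326).

Emit:
drive_tool --angular '[[0,0,0.006],[0,0,0],[0,0,0],[0,0,0],[0,0,0],[0,0,0],[0,0,0],[0,0,0],[0,0,0],[0,0,0],[0,0,0],[0,0,0]]' --delta_pos '[[-0.12,0.2,0],[0,0,3],[0,0,3],[0,0,3],[0,0,3],[0,0,3],[0,0,2],[0,0,1.5],[0,0,1],[0,0,0.4],[0,0,0],[0,0,0]]' --gripper '[8.7,8.7,8.7,8.7,8.7,8.7,8.7,8.7,8.7,8.7,8.7,8.7]'

```text
time_s: 4.6
tool_pos: [0.5249, -0.3296, 0.019]
tool_rot: [180.0, -0.1, -13.1]
force: [-0.1, 0.5, 0.1]
grip_width: 0.0873
grasp_force: 0.0
```

Emit:
drive_tool --angular '[[0,0,0],[0,0,0],[0,0,0],[0,0,0],[0,0,0],[0,0,0],[0,0,0],[0,0,0]]' --delta_pos '[[0,0,0],[0,0,0],[0,0,0],[0,0,0],[0,0,0],[0,0,0],[0,0,0],[0,0,0]]' --gripper '[4,4,4,4,4,4,4,4]' --squeeze 30

```text
time_s: 5.4
tool_pos: [0.5245, -0.3282, 0.018]
tool_rot: [-179.9, 0.0, -13.0]
force: [-1.0, 3.4, 1.7]
grip_width: 0.05
grasp_force: 30.0
```

```bash
cat > e.py <<'E'
from h import *
np.set_printoptions(precision=4,suppress=True)
plan([.526,-.326,.3])
E
python3 e.py
```

```text
t 5.4 pos [ 0.5245 -0.3282  0.018 ] rpy [-179.9455    0.0087  -13.0497] F [-0.9957  3.3614  1.6912] g 0.05001080127460623 29.99943047761917
tool cm now [  0.0958  -0.2757 -28.202 ]
```

Emit:
drive_tool --angular '[[0,0,0],[0,0,0],[0,0,0],[0,0,0],[0,0,-0.126],[0,0,-0.126],[0,0,-0.126],[0,0,-0.126],[0,0,-0.126],[0,0,-0.126],[0,0,-0.126],[0,0,-0.126],[0,0,-0.126],[0,0,-0.126],[0,0,-0.126],[0,0,-0.126],[0,0,-0.126],[0,0,-0.129],[0,0,0],[0,0,0]]' --delta_pos '[[0,0,-0.5],[0,0,-1.5],[0,0,-3],[0,0,-3],[0,0,-3],[0,0,-3],[0,0,-3],[0,0,-3],[0,0,-3],[0,0,-3],[0,0,-3],[0,0,-3],[0,0,-2],[0,0,0],[0,0,0],[0,0,0],[0,0,0],[0,0,0],[0,0,0],[0,0,0]]' --gripper '[4,4,4,4,4,4,4,4,4,4,4,4,4,4,4,4,4,4,4,4]'

```text
time_s: 7.4
tool_pos: [0.5237, -0.3294, 0.3584]
tool_rot: [-180.0, 0.0, 88.0]
force: [0.3, -1.1, -3.2]
grip_width: 0.0498
grasp_force: 30.0
```

Emit:
drive_tool --angular '[[0,0,0],[0,0,0],[0,0,0],[0,0,0],[0,0,0],[0,0,0],[0,0,0],[0,0,0],[0,0,0],[0,0,0],[0,0,0],[0,0,0],[0,0,0],[0,0,0],[0,0,0],[0,0,0],[0,0,0],[0,0,0]]' --delta_pos '[[3.3,0.26,0],[3.3,0.26,0],[3.3,0.26,0],[3.3,0.26,0],[3.3,0.26,0],[3.3,0.26,0],[3.3,0.26,0],[3.3,0.26,0],[3.3,0.26,0],[3.3,0.26,0],[3.3,0.26,0],[3.3,0.26,0],[3.3,0.26,0],[3.3,0.26,0],[3.3,0.26,0],[0,0,0],[0,0,0],[0,0,0]]' --gripper '[4,4,4,4,4,4,4,4,4,4,4,4,4,4,4,4,4,4]'

```text
time_s: 9.2
tool_pos: [0.5793, 0.163, 0.3579]
tool_rot: [180.0, 0.1, 88.0]
force: [0.0, -0.6, -4.1]
grip_width: 0.0499
grasp_force: 30.0
```

```bash
cat >> h.py <<'E'
def bedR(yaw):
    a=np.radians(30);x=np.array([0,-np.cos(a),np.sin(a)]);y=np.array([1.,0,0]);z=np.cross(x,y)
    return R.from_euler('z',yaw,degrees=True).as_matrix()@np.c_[x,y,z]
def toolR(yaw):
    B=bedR(yaw);return np.c_[-B[:,0],B[:,1],-B[:,2]]
np.set_printoptions(precision=4,suppress=True)
E
cat > e.py <<'E'
from h import *
B=bedR(-1.8);o=np.array([.5786,.0866,.08])
plan(o+B@[0.005,0,.12],toolR(-1.8))
E
python3 e.py
```

```text
t 9.2 pos [0.5793 0.163  0.3579] rpy [179.9886   0.0782  88.0026] F [ 0.0214 -0.5666 -4.1246] g 0.0499100395637404 29.997636079788208
rotvec [-0.0007 -0.5222 -0.0034] then tool cm [ 6.7776  0.1708 15.8891]
```

Emit:
drive_tool --angular '[[0,-0.104,0],[0,-0.104,0],[0,-0.104,0],[0,-0.104,0],[0,-0.106,-0.003],[0,0,0],[0,0,0],[0,0,0],[0,0,0],[0,0,0]]' --delta_pos '[[0,0,0],[0,0,0],[0,0,0],[0,0,0],[0,0,0],[2.2,0.06,3],[2.2,0.06,3],[2.2,0.06,3],[0,0,0],[0,0,0]]' --gripper '[4,4,4,4,4,4,4,4,4,4]'

```text
time_s: 10.2
tool_pos: [0.5815, 0.1752, 0.2476]
tool_rot: [-179.9, 30.0, 88.2]
force: [-0.6, 0.0, -2.0]
grip_width: 0.0498
grasp_force: 30.0
```

```bash
cat > f.py <<'E'
from h import *
import sys
tag=sys.argv[1]
B=bedR(-1.8);o=np.array([.5786,.0866,.08])
plan(o+B@[0.005,0,.018],toolR(-1.8))
w=eyes.read_camera('wrist');t=eyes.read_camera('top')
for x,y in [(-70,20),(-70,-20),(0,20),(0,-20)]: 
    pt=o+B@(np.array([x,y,0])/1000);print(x,y,proj(w,pt,True),proj(t,pt))
import pickle;pickle.dump((w,t),open('w'+tag+'.pkl','wb'))
a=cv2.resize(t['pixels'][140:225,180:300],None,fx=4,fy=4,interpolation=cv2.INTER_CUBIC)
im=np.zeros((600,800,3),np.uint8);im[:384,:512]=w['pixels'];im[:340,512:800]=a[:,:288]
b=cv2.resize(eyes.read_camera('side')['pixels'][115:245,200:345],None,fx=1.65,fy=1.65)
im[384:384+b.shape[0],:b.shape[1]]=b
cv2.imwrite('pics/f'+tag+'.png',im[:,:,::-1])
E
python3 f.py 1
```

```text
t 10.2 pos [0.5815 0.1752 0.2476] rpy [-179.9113   29.9639   88.2189] F [-0.6313  0.028  -1.952 ] g 0.04982416272091676 29.997860491275787
rotvec [-0.0014 -0.0006  0.0003] then tool cm [ 0.2013 -0.0127 17.1532]
-70 20 [277.2539 103.2287] [207.1568 173.253 ]
-70 -20 [241.651  103.2218] [206.6147 185.5451]
0 20 [276.6265 163.6946] [225.4973 171.2669]
0 -20 [242.2683 163.6872] [225.0371 183.8388]
```

View pics/f1.png

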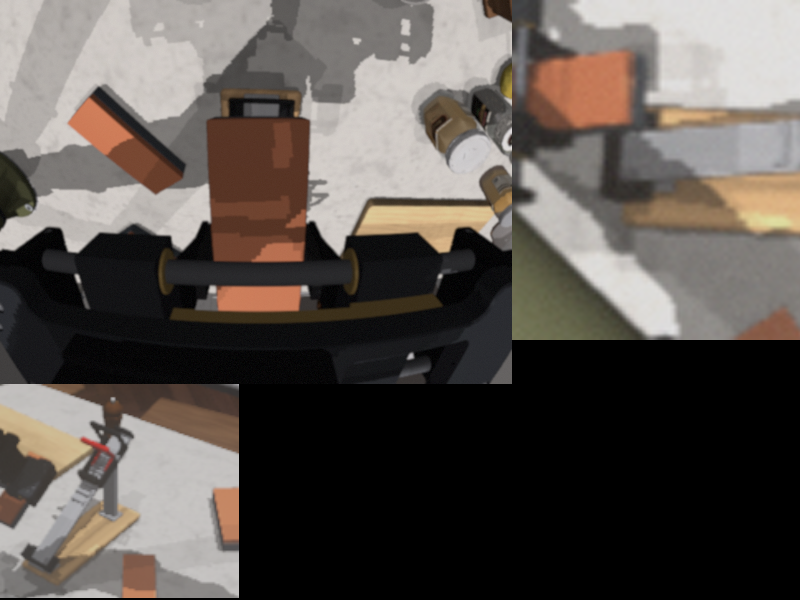

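The composite shows the stone held square. The cup shows past its low end in the wrist view at about (262,105), columns 222-302, and the rail is in line with the stone. I'll read the edges numerically.

```bash
cat > g.py <<'E'
from h import *
import pickle
w,t=pickle.load(open('w1.pkl','rb'))
g=cv2.cvtColor(w['pixels'],cv2.COLOR_RGB2GRAY)
print('cols',list(range(218,308,1)))
for r in (95,98,101,105,108,111,114,117,120,130): print(r,' '.join(map(str,g[r,218:308])))
for c in (255,262,270): print(c,' '.join(map(str,g[84:124,c])))
B=bedR(-1.8);o=np.array([.5786,.0866,.08])
for x,y,z in [(-70,30,14),(-70,-30,14),(-47,30,14),(-47,-30,14),(-70,0,18),(-70,0,0)]:
    print(x,y,z,proj(w,o+B@(np.array([x,y,z])/1000),True))
s={'pos':np.array([0.5815,0.1752,0.2476])}
T=rotm([-179.9113,29.9639,88.2189])
for x,y in [(71.3,25),(71.3,-25)]: print('stone',proj(w,s['pos']+T@np.array([x,y,-7])/1000,True) if 0 else (proj(w,s['pos']+T@(np.array([x,y,-7])/1000),True),proj(w,s['pos']+T@(np.array([x,y,18])/1000),True)))
E
python3 g.py
```

```text
cols [218, 219, 220, 221, 222, 223, 224, 225, 226, 227, 228, 229, 230, 231, 232, 233, 234, 235, 236, 237, 238, 239, 240, 241, 242, 243, 244, 245, 246, 247, 248, 249, 250, 251, 252, 253, 254, 255, 256, 257, 258, 259, 260, 261, 262, 263, 264, 265, 266, 267, 268, 269, 270, 271, 272, 273, 274, 275, 276, 277, 278, 279, 280, 281, 282, 283, 284, 285, 286, 287, 288, 289, 290, 291, 292, 293, 294, 295, 296, 297, 298, 299, 300, 301, 302, 303, 304, 305, 306, 307]
95 98 87 71 66 69 73 74 78 77 79 80 80 78 76 76 73 72 72 71 71 71 73 72 75 72 70 70 74 77 75 79 77 77 76 75 78 76 77 77 77 78 76 77 77 76 77 75 77 76 77 76 77 76 76 75 75 77 75 75 72 71 68 71 74 77 79 78 77 79 89 96 104 102 104 102 102 102 101 100 96 92 85 82 86 99 114 138 166 181 189
98 102 95 78 68 68 70 71 74 75 73 65 48 34 30 28 27 28 28 32 30 32 29 30 31 30 31 35 41 42 43 41 42 40 42 42 44 46 43 46 44 45 49 48 48 48 48 48 48 51 54 55 54 55 56 57 56 58 61 65 64 59 53 57 62 60 61 61 60 66 74 87 90 91 92 96 96 97 98 95 91 86 81 81 91 126 164 180 185 188 188
101 102 95 81 76 83 87 94 93 91 73 49 28 10 12 7 9 13 15 10 13 12 8 10 10 9 15
[... 2150 characters left out ...]
60 62 61 62 61 62 61
255 77 77 78 75 74 73 75 80 83 80 77 77 76 68 43 22 16 20 37 66 87 97 99 99 99 99 99 100 99 99 98 86 63 45 44 54 59 61 63 63
262 74 74 73 74 74 77 80 83 84 81 77 76 75 69 48 27 18 19 29 55 80 95 98 96 96 98 97 97 98 98 95 84 64 42 44 55 60 61 63 61
270 75 76 76 73 71 70 72 79 82 82 78 76 78 71 55 33 19 17 20 51 79 94 97 98 98 97 98 98 98 97 96 84 63 42 43 53 61 62 62 62
-70 30 14 [287.2745 103.5105]
-70 -30 14 [231.6614 103.4993]
-47 30 14 [287.022 124.484]
-47 -30 14 [231.9182 124.4725]
-70 0 18 [259.4768 103.3014]
-70 0 0 [259.4538 103.125 ]
stone (array([312.4546, 120.1924]), array([304.5835, 117.0728]))
stone (array([207.929 , 120.1706]), array([215.3568, 117.0623]))
```

```bash
cat > g2.py <<'E'
from h import *
import pickle
w,t=pickle.load(open('w1.pkl','rb'))
g=cv2.cvtColor(w['pixels'],cv2.COLOR_RGB2GRAY);px=w['pixels'].astype(int)
rd=px[:,:,0]-px[:,:,2]
for r in (125,140,160,180,200): print(r,rd[r,202:218],rd[r,296:316])
T=rotm([-179.9113,29.9639,88.2189]);pos=np.array([0.5815,0.1752,0.2476])
for x in (65,50,30,10,-10):
    print(x,[proj(w,pos+T@(np.array([x,y,-7])/1000),True) for y in (25,-25)])
E
python3 g2.py
```

```text
125 [ 5  5  5  8 18 38 49 51 51 49 50 51 51 50 50 51] [49 51 51 51 51 50 50 50 51 50 50 51 45 26 13 10  8  9  9  9]
140 [ 5  5  5  6 13 29 45 50 49 51 50 50 50 48 49 49] [50 49 50 50 50 50 51 50 50 49 52 48 35 18 12 11 10 11 11 10]
160 [ 5  6  4  6  7 15 33 45 51 51 50 50 50 49 51 50] [51 50 49 51 50 51 51 50 49 50 52 45 22 13 10 11 12 10 11 10]
180 [ 5  5  4  4  5  7 18 34 47 52 51 50 50 51 51 50] [50 49 52 50 51 50 50 51 51 53 47 31 13  8  7  7  8  7  8  7]
200 [11  9  9  8 10 11 12 19 37 58 63 62 60 55 51 52] [51 51 50 50 52 50 52 51 51 49 33 13  6  7  6  8  9 10 11  8]
65 [array([312.0945, 133.1577]), array([208.2867, 133.1493])]
50 [array([310.9963, 163.4457]), array([209.3601, 163.4676])]
30 [array([309.0942, 201.7806]), array([211.192 , 201.8368])]
10 [array([306.8479, 236.924 ]), array([213.3355, 237.005 ])]
-10 [array([304.4224, 268.4113]), array([215.6368, 268.5076])]
```

```bash
cat > c2.py <<'E'
from h import *
import pickle
exec(open('c.py').read().split("obs=[")[0].split("def bedR")[0].replace("from h import *",""))
a=onz(p,T(118,372),.015);b=onz(p,T(685,402),.015);print('board',a,b,np.degrees(np.arctan2((b-a)[0],-(b-a)[1])),np.linalg.norm(a-b))
# bed line from top rail edges as bilinear fit: sample edges automatically
g=cv2.cvtColor(p['pixels'],cv2.COLOR_RGB2GRAY).astype(float)
hsv=cv2.cvtColor(p['pixels'],cv2.COLOR_RGB2HSV)[:,:,1].astype(float)
for c in range(208,256,3): print(c,'g',g[165:190,c].astype(int),'s',hsv[165:190,c].astype(int))
E
python3 c2.py
```

```text
board [0.5322 0.1477 0.015 ] [ 0.5154 -0.1292  0.015 ] -3.4711584710986587 0.27742377630848913
208 g [162 121  78  63  64  64  64  79 117 146 149 149 147 147 149 149 151 152
 150 140  89  66  63  66  69] s [ 6 12 13  8 23 15  8  6  4  2  3  3  3  5  5  2  7  5  3  5  6 11 16 15
 25]
211 g [128  99  73  63  64  64  67 100 148 153 153 153 149 153 151 153 153 154
 152 139  80  66  67  66  72] s [14 32 17 12 12  8 11  3  5  5  5  5  8  5  5  8  7  5 10  4  3 12  8 15
 46]
214 g [177 122 102  73  66  64  68 100 153 153 152 152 151 152 152 154 152 153
 153 143  80  70  76  78  91] s [ 6 30 69 36 23 12 15  3  5  5  3  2  5  3  3  5  2  8  5  7  9 14 20 31
 63]
217 g [178 120 125 140 143 131 112 113 149 152 152 151 150 150 155 154 154 152
 153 144 122 141 143 136 152] s [ 7 30 87 87 86 85 76 24  3  8  5  3  3  5  3  6  3  8  5  5  2  4 10 78
 96]
220 g [180 137 152 169 175 160 127 135 150 153 155 154 150 151 153 154 153 152
 147 130 127 137 145 149 165] s [ 4 30 84 91 85 88 74 24  2  7  6  6  5  5  3  3  5  3  2  8 30 32 44 91
 96]
223 g [191 176 146 163 160 130 134 154 154 153 151 151 154 1
[... 1568 characters left out ...]
 3  2  0  3  7  2  3  0  5  5  5  5 65 96 99 97 97 98
 99]
247 g [178 130 122 106 115 138 141 143 142 144 146 144 145 144 145 134 129 148
 126 148 141 137 143 153 160] s [  6  10  18  51  56  18   5   5   9   5   8   9   3   5   2   4   8  12
  70  98  98  98 100 104 102]
250 g [130 120 124 112 118 145 149 151 152 150 151 153 151 155 151 149 147 143
 133 144 137 133 141 154 157] s [ 12   8  20  32  47   2   2   3   3   3   3   5   5   3   5   3   5   9
  75  99  99  98 102 102 103]
253 g [132 126 121 105 102 133 139 136 139 139 137 131 135 137 137 133 126 128
 136 146 141 133 142 149 158] s [ 15  12  12  24  37   4   5   9   4   5   6   6   4   6   7   6   2  23
  84 102  98  98 101  99 100]
```

```bash
cat > e.py <<'E'
from h import *
B=bedR(-3.4);o=np.array([.5795,.0866,.08])
plan(o+B@[0.0055,0,.019],toolR(-3.4))
E
python3 e.py
```

```text
t 10.35 pos [0.5821 0.1766 0.2498] rpy [179.8246  29.8059  88.1372] F [ 0.0195 -0.5031 -3.6624] g 0.04938246793012518 29.99799907207489
rotvec [ 0.0164 -0.0034  0.0233] then tool cm [ 0.1415  0.2757 17.3051]
```

Emit:
drive_tool --angular '[[0.016,-0.003,0.023],[0,0,0],[0,0,0],[0,0,0],[0,0,0],[0,0,0],[0,0,0],[0,0,0],[0,0,0]]' --delta_pos '[[0,0,0],[0.14,0.28,2.5],[0,0,3],[0,0,3],[0,0,3],[0,0,2.5],[0,0,1.3],[0,0,0],[0,0,0]]' --gripper '[4,4,4,4,4,4,4,4,4]'

```text
time_s: 11.25
tool_pos: [0.5797, 0.1022, 0.1152]
tool_rot: [-179.9, 30.0, 86.8]
force: [0.1, 0.5, -3.2]
grip_width: 0.0502
grasp_force: 30.0
```

```bash
sed -i 's/^plan(.*/for i in range(3):\n  plan(o+B@[0.0055,0,.019],toolR(-3.4)); w=eyes.read_camera("wrist")/' e.py
cat >> e.py <<'E'
t=eyes.read_camera('top');q=eyes.read_camera('side')
a=cv2.resize(t['pixels'][140:225,185:305],None,fx=3.3,fy=3.3,interpolation=cv2.INTER_CUBIC)
b=cv2.resize(q['pixels'][125:245,200:300],None,fx=4,fy=3.3,interpolation=cv2.INTER_CUBIC)[:,:400]
c=cv2.resize(w['pixels'][40:240,130:390],None,fx=1.5,fy=1.5)
im=np.zeros((600,800,3),np.uint8)
im[:a.shape[0],:a.shape[1]]=a;im[:b.shape[0],400:400+b.shape[1]]=b;im[300:600,:390]=c
cv2.imwrite('pics/h1.png',im[:,:,::-1])
E
python3 e.py
```

```text
t 11.25 pos [0.5797 0.1022 0.1152] rpy [-179.8708   30.0208   86.7857] F [ 0.1068  0.4658 -3.159 ] g 0.05019554812735707 29.998200237751007
rotvec [-0.0006  0.0004  0.0028] then tool cm [-0.1399  0.0688  1.9221]
t 11.3 pos [0.5799 0.1027 0.1155] rpy [-179.912    29.9894   86.8055] F [ 0.5267 -0.073  -3.6218] g 0.04972667198073306 29.997923970222473
rotvec [ 0.0003 -0.0002  0.0031] then tool cm [-0.1737  0.0569  1.9764]
t 11.35 pos [0.5799 0.1029 0.1155] rpy [-179.9195   29.9831   86.8239] F [-0.1721 -0.6647 -3.8948] g 0.049695614079273275 29.998171627521515
rotvec [ 0.0005 -0.0003  0.0034] then tool cm [-0.1868  0.0592  1.9863]
```

View pics/h1.png

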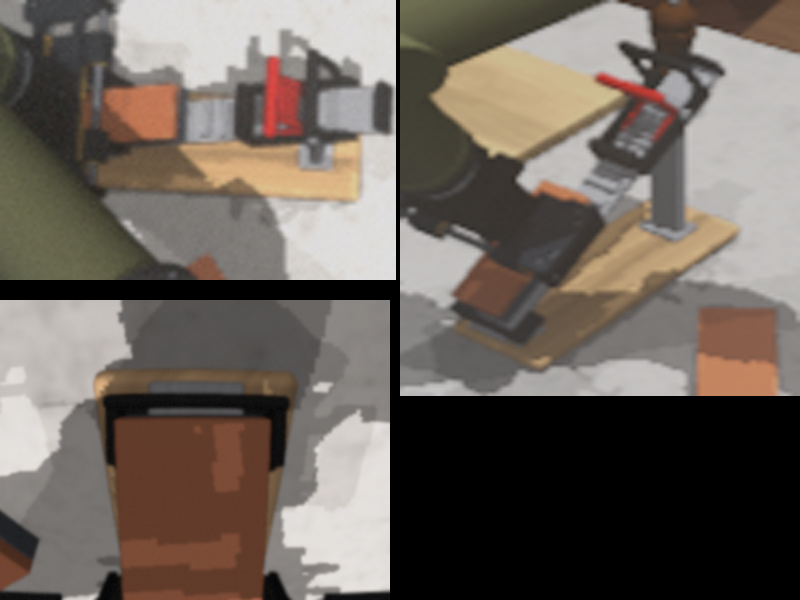

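The composite shows the stone over the cup. In the wrist crop the stone spans columns 115-270, the rail foot strip 150-243 and the cup 105-292, so the stone is inside the cheeks and needs about 1 mm toward +y. The jaw is clear, so I'll lower it.

Emit:
drive_tool --angular '[[0,0,0.003],[0,0,0],[0,0,0],[0,0,0],[0,0,0],[0,0,0],[0,0,0]]' --delta_pos '[[-0.15,0.1,0],[0,0,0.6],[0,0,0.6],[0,0,0.4],[0,0,0.2],[0,0,0],[0,0,0]]' --gripper '[4,4,4,4,4,4,4]'

```text
time_s: 12.2
tool_pos: [0.5794, 0.0909, 0.099]
tool_rot: [-179.9, 30.1, 86.6]
force: [0.7, -0.2, -3.0]
grip_width: 0.0498
grasp_force: 30.0
```

Emit:
drive_tool --angular '[[0,0,0],[0,0,0],[0,0,0]]' --delta_pos '[[0,0,0.1],[0,0,0.1],[0,0,0]]' --gripper '[4,4,4]'

```text
time_s: 12.5
tool_pos: [0.5795, 0.0908, 0.0986]
tool_rot: [-179.9, 30.1, 86.6]
force: [-1.5, 3.0, 4.9]
grip_width: 0.0496
grasp_force: 30.0
```

```bash
cat > e2.py <<'E'
from h import *
B=bedR(-3.4);o=np.array([.5795,.0866,.08])
s=telemetry.get_obs();print(B.T@(s['tool_pos']-o)*1000,B.T@s['force'],s['grip_width'],s['grasp_force'],s['time_s'])
plan(o+B@[0.0055,0,.019],toolR(-3.4))
E
python3 e2.py
```

```text
[ 5.7027 -0.2751 18.1613] [-0.0345 -1.653   5.6826] 0.04963821135612414 30.000819861888885 12.5
t 12.5 pos [0.5795 0.0908 0.0986] rpy [-179.9259   30.0658   86.6425] F [-1.4798  2.9641  4.904 ] g 0.04963821135612414 30.000819861888885
rotvec [-0.0009  0.0011  0.0006] then tool cm [ 0.0203  0.0275 -0.0839]
```

Emit:
drive_tool --angular '[[0,0,0],[0,0,0],[0,0,0],[0,0,0],[0,0,0],[0,0,0],[0,0,0],[0,0,0],[0,0,0],[0,0,0],[0,0,0],[0,0,0],[0,0,0]]' --delta_pos '[[0,0,0],[0,0,0],[0,0,0],[0,0,0],[0,0,0],[0,0,0],[0,0,-1],[0,0,-3],[0,0,-3],[0,0,-3],[0,0,-3],[0,0,-2],[0,0,0]]' --gripper '[5.2,5.6,6.5,7.5,8.5,8.5,8.5,8.5,8.5,8.5,8.5,8.5,8.5]'

```text
time_s: 13.8
tool_pos: [0.5846, 0.1681, 0.2302]
tool_rot: [179.9, 29.9, 86.7]
force: [0.3, 1.3, -0.5]
grip_width: 0.0848
grasp_force: 0.0
```

```bash
cat > f2.py <<'E'
from h import *
import pickle,sys
w=eyes.read_camera("wrist");t=eyes.read_camera('top');q=eyes.read_camera('side')
pickle.dump((w,t,q),open('r%s.pkl'%sys.argv[1],'wb'))
a=cv2.resize(t['pixels'][140:225,185:305],None,fx=3.3,fy=3.3,interpolation=cv2.INTER_CUBIC)
b=cv2.resize(q['pixels'][125:245,200:300],None,fx=4,fy=3.3,interpolation=cv2.INTER_CUBIC)[:,:400]
c=cv2.resize(w['pixels'][40:240,130:390],None,fx=1.5,fy=1.5)
im=np.zeros((600,800,3),np.uint8)
im[:a.shape[0],:a.shape[1]]=a;im[:b.shape[0],400:400+b.shape[1]]=b;im[300:600,:390]=c
cv2.imwrite('pics/r%s.png'%sys.argv[1],im[:,:,::-1])
E
python3 f2.py 1; python3 e2.py
```

```text
[  5.8502  -0.2703 165.5684] [-0.3366  0.396  -0.0645] 0.08475287219639344 0.0 13.95
t 13.95 pos [0.5838 0.1642 0.2263] rpy [-179.7941   30.1479   86.6531] F [ 0.4107  0.2353 -0.2242] g 0.08475287219639344 0.0
rotvec [-0.0031  0.0026  0.0008] then tool cm [ 0.035   0.027  14.6568]
```

View pics/r1.png

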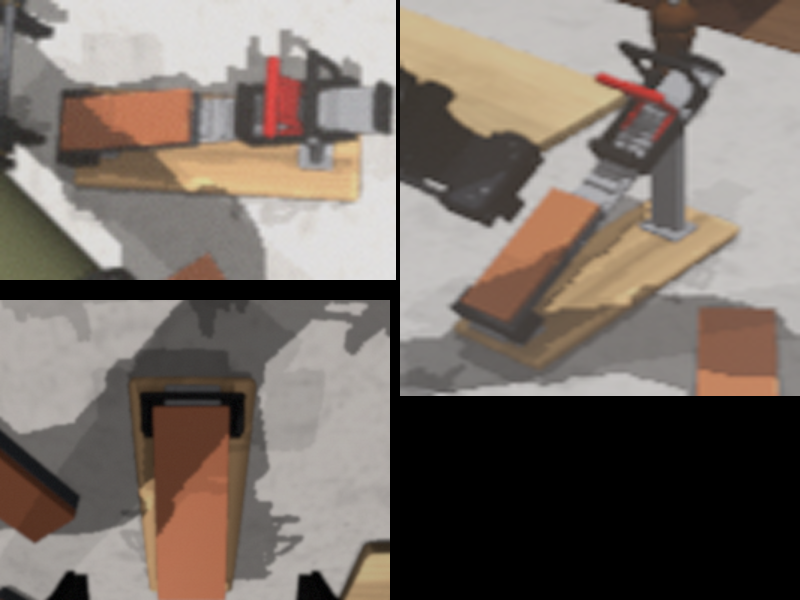

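The stone lies in the rest: top crop (127,120), square and between the cheeks, with a gap of a few mm at the wall for the jaw to close. Next I'll measure the jaw's bars.

```bash
cat > j.py <<'E'
from h import *
import pickle,sys
w,t,q=pickle.load(open('r1.pkl','rb'))
B=bedR(-3.4);o=np.array([.5795,.0866,.08])
def onbed(p,uv,z):
    O,d=ray(p,uv);O=B.T@(O-o);d=B.T@d;return (O+d*((z/1000-O[2])/d[2]))*1000
px=t['pixels'].astype(int)
for r in range(156,186,3): 
    print(r,'red-green',(px[r,262:296,0]-px[r,262:296,1]).tolist(),'g',px[r,272:296,1].tolist())
for u in [(267,165),(270,165),(279,165),(282,165)]: print(u,onbed(t,u,66))
for q_ in (.036,.045,.054,.063):
    for dx in (-27,12):
        print(q_,dx,[proj(t,o+B@np.array([.0715+.086+q_+dx/1000,y,.066])) for y in (.03,0,-.03)],proj(q,o+B@np.array([.1575+q_+dx/1000,0.03,.066])))
pxq=q['pixels'].astype(int);m=(pxq[:,:,0]-pxq[:,:,1]>70)&(pxq[:,:,0]-pxq[:,:,2]>70)
m[:,:230]=0;m[170:]=0;m[:,300:]=0
a=np.argwhere(m);print('side red',a.min(0),a.max(0));print([ (r,a[a[:,0]==r][:,1].min(),a[a[:,0]==r][:,1].max()) for r in range(a[:,0].min(),a[:,0].max()+1) if (a[:,0]==r).any()])
E
python3 j.py
```

```text
156 red-green [3, 1, 2, 4, 11, 15, 16, 12, 5, 5, 3, 4, 4, 4, 3, 3, 4, 0, 2, 0, 2, 2, 2, 1, 2, 1, 2, 2, 1, 1, 1, 2, 1, 3] g [169, 197, 208, 207, 207, 177, 96, 78, 81, 110, 160, 198, 212, 220, 222, 222, 220, 218, 215, 222, 222, 222, 222, 221]
159 red-green [4, 3, 4, 33, 99, 139, 131, 82, 19, 5, 2, 1, 3, 3, 4, 3, 3, 5, 3, 4, 3, 3, 4, 2, 2, 2, 3, 1, 3, 4, 2, 2, 2, 1] g [141, 144, 142, 146, 143, 121, 80, 71, 73, 78, 80, 77, 73, 85, 115, 164, 180, 151, 147, 151, 157, 181, 213, 223]
162 red-green [2, 4, 9, 42, 113, 140, 133, 88, 31, 15, 7, 7, 4, 5, 2, 3, 3, 4, 4, 5, 5, 3, 2, 4, 3, 3, 2, 4, 3, 2, 5, 3, 5, 0] g [135, 140, 146, 146, 143, 122, 80, 74, 75, 94, 128, 136, 122, 92, 71, 77, 104, 130, 133, 136, 141, 149, 182, 221]
165 red-green [2, 4, 12, 62, 122, 142, 134, 108, 96, 95, 95, 103, 100, 77, 34, 13, 4, 2, 2, 3, 3, 3, 4, 4, 4, 2, 3, 4, 3, 1, 1, 3, 4, 2] g [74, 72, 70, 70, 67, 68, 71, 76, 74, 70, 69, 67, 69, 67, 68, 70, 69, 72, 74, 78, 81, 102, 158, 206]
168 red-green [3, 3, 14, 69, 126, 143, 128, 112, 116, 108, 109, 103, 92, 67, 29, 14, 4, 1, 4, 2, 3, 1, 1, -1, 3, 2, -2, 1, 2, -2, 1, 2, 1
[... 2278 characters left out ...]
ay([270.1781, 168.1333]), array([269.6841, 178.644 ])] [251.2197 145.9238]
0.063 12 [array([283.1433, 156.5639]), array([282.7006, 167.1356]), array([282.254, 177.8  ])] [257.4483 136.66  ]
side red [147 249] [164 267]
[(147, np.int64(250), np.int64(250)), (148, np.int64(249), np.int64(252)), (149, np.int64(250), np.int64(255)), (150, np.int64(252), np.int64(258)), (151, np.int64(254), np.int64(260)), (152, np.int64(256), np.int64(263)), (153, np.int64(259), np.int64(264)), (154, np.int64(261), np.int64(265)), (155, np.int64(263), np.int64(265)), (159, np.int64(258), np.int64(258)), (161, np.int64(266), np.int64(267)), (162, np.int64(266), np.int64(266)), (164, np.int64(265), np.int64(265))]
```

```bash
cat > k.py <<'E'
from h import *
B=bedR(-3.4);o=np.array([.5795,.0866,.08])
print(telemetry.get_obs()['qpos'])
Rt=np.c_[B[:,1],B[:,0],-B[:,2]]
plan(o+B@[.2105,0,.165],toolR(-3.4)); print('target',o+B@[.2105,0,.165],o+B@[.2105,0,.061])
plan(o+B@[.2105,0,.165],Rt);plan(o+B@[.2105,0,.061],Rt)
E
python3 k.py
```

```text
[ -3.7406  29.8337 -40.1478  80.5025  39.0431  99.4594 -48.6708]
t 13.95 pos [0.5838 0.1642 0.2263] rpy [-179.7941   30.1479   86.6531] F [ 0.4107  0.2353 -0.2242] g 0.08475287219639344 0.0
rotvec [-0.0031  0.0026  0.0008] then tool cm [-20.465    0.027    0.0568]
target [ 0.5736 -0.013   0.3281] [ 0.5705 -0.0649  0.2381]
t 13.95 pos [0.5838 0.1642 0.2263] rpy [-179.7941   30.1479   86.6531] F [ 0.4107  0.2353 -0.2242] g 0.08475287219639344 0.0
rotvec [-0.0004  0.0045  1.5716] then tool cm [ 0.027  20.465   0.0568]
t 13.95 pos [0.5838 0.1642 0.2263] rpy [-179.7941   30.1479   86.6531] F [ 0.4107  0.2353 -0.2242] g 0.08475287219639344 0.0
rotvec [-0.0004  0.0045  1.5716] then tool cm [ 0.027  20.465  10.4568]
```

Emit:
drive_tool --angular '[[0,0,0],[0,0,0],[0,0,0],[0,0,0],[0,0,0],[0,0,0],[0,0,0],[0,0,0.11],[0,0,0.11],[0,0,0]]' --delta_pos '[[-2.92,0,0],[-2.92,0,0],[-2.92,0,0],[-2.92,0,0],[-2.92,0,0],[-2.92,0,0],[-2.92,0,0],[0,0,0],[0,0,0],[0,0,0]]' --gripper '[8.7,8.7,8.7,8.7,8.7,8.7,8.7,8.7,8.7,8.7]'

```text
time_s: 14.95
tool_pos: [0.5731, -0.0132, 0.3285]
tool_rot: [173.0, 29.4, 72.1]
force: [-0.9, -0.0, 0.0]
grip_width: 0.0868
grasp_force: 0.0
```

```bash
python3 k.py
```

```text
[ 12.0317  15.608  -36.9736  84.5991  35.6932  97.7732 -41.0284]
t 14.95 pos [ 0.5731 -0.0132  0.3285] rpy [173.0277  29.4059  72.0587] F [-0.8991 -0.0035  0.0254] g 0.08676138777172226 0.0
rotvec [-0.0046  0.0031 -0.2205] then tool cm [0.0343 0.0461 0.0201]
target [ 0.5736 -0.013   0.3281] [ 0.5705 -0.0649  0.2381]
t 14.95 pos [ 0.5731 -0.0132  0.3285] rpy [173.0277  29.4059  72.0587] F [-0.8991 -0.0035  0.0254] g 0.08676138777172226 0.0
rotvec [-0.0011  0.0058  1.3503] then tool cm [ 0.0461 -0.0343  0.0201]
t 14.95 pos [ 0.5731 -0.0132  0.3285] rpy [173.0277  29.4059  72.0587] F [-0.8991 -0.0035  0.0254] g 0.08676138777172226 0.0
rotvec [-0.0011  0.0058  1.3503] then tool cm [ 0.0461 -0.0343 10.4201]
```

Emit:
drive_tool --angular '[[0,0,0.11],[0,0,0.11],[0,0,0.11],[0,0,0.11],[0,0,0.11],[0,0,0.11],[0,0,0.11],[0,0,0.11],[0,0,0.11],[0,0,0.11],[0,0,0.11],[0,0,0.11],[0,0.006,0.03],[0,0,0],[0,0,0]]' --delta_pos '[[0,0,0],[0,0,0],[0,0,0],[0,0,0],[0,0,0],[0,0,0],[0,0,0],[0,0,0],[0,0,0],[0,0,0],[0,0,0],[0,0,0],[0,0,0],[0,0,0],[0,0,0]]' --gripper '[8.7,8.7,8.7,8.7,8.7,8.7,8.7,8.7,8.7,8.7,8.7,8.7,8.7,8.7,8.7]'

```text
time_s: 16.45
tool_pos: [0.5735, -0.0118, 0.3292]
tool_rot: [149.9, -0.0, -3.1]
force: [0.3, 0.1, 0.3]
grip_width: 0.0868
grasp_force: 0.0
```

```bash
python3 k.py; python3 f2.py 2; cat > l.py <<'E'
from h import *
import pickle
w,t,q=pickle.load(open('r2.pkl','rb'))
B=bedR(-3.4);o=np.array([.5795,.0866,.08])
px=w['pixels'].astype(int)
cv2.imwrite('pics/w2.png',cv2.resize(w['pixels'][:,:,::-1],None,fx=1.5,fy=1.5))
for dx in (-27,12): print(dx,[proj(w,o+B@np.array([.0715+.086+.0525+dx/1000,y,.066]),True) for y in (.03,0,-.03)])
E
python3 l.py
```

```text
[   5.9818   14.1674  -29.3791   85.0235   33.7837   96.3974 -116.8728]
t 16.45 pos [ 0.5735 -0.0118  0.3292] rpy [149.9006  -0.0329  -3.0852] F [0.2983 0.1103 0.3196] g 0.08682355909264478 0.0
rotvec [ 0.0039 -0.0012 -1.5663] then tool cm [-0.0527  0.0125  0.1552]
target [ 0.5736 -0.013   0.3281] [ 0.5705 -0.0649  0.2381]
t 16.45 pos [ 0.5735 -0.0118  0.3292] rpy [149.9006  -0.0329  -3.0852] F [0.2983 0.1103 0.3196] g 0.08682355909264478 0.0
rotvec [ 0.0017 -0.0032  0.0045] then tool cm [0.0125 0.0527 0.1552]
t 16.45 pos [ 0.5735 -0.0118  0.3292] rpy [149.9006  -0.0329  -3.0852] F [0.2983 0.1103 0.3196] g 0.08682355909264478 0.0
rotvec [ 0.0017 -0.0032  0.0045] then tool cm [ 0.0125  0.0527 10.5552]
-27 [array([226.3512, 158.61  ]), array([227.19 , 191.974]), array([228.2084, 223.1265])]
12 [array([271.8876, 158.6546]), array([271.3558, 192.1049]), array([270.7582, 223.3258])]
```

View pics/w2.png

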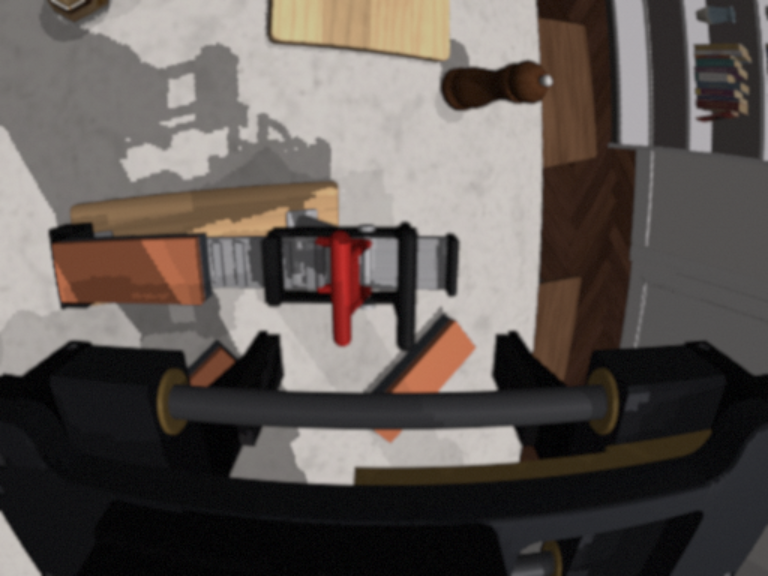

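The wrist view shows the red bar at (342,290)/1.5 and the black bar at (407,285)/1.5. Both agree with my prediction for jaw ≈ 0.053, the 0.054 notch. The fingers straddle them, so I'll go down.

Emit:
drive_tool --angular '[[0.002,-0.003,0.004],[0,0,0],[0,0,0],[0,0,0],[0,0,0],[0,0,0],[0,0,0]]' --delta_pos '[[0.01,0.12,0],[0,0,3],[0,0,3],[0,0,2.5],[0,0,1.5],[0,0,0.4],[0,0,0]]' --gripper '[8.3,8.3,8.3,8.3,8.3,8.3,8.3]'

```text
time_s: 17.3
tool_pos: [0.5709, -0.0645, 0.2403]
tool_rot: [150.0, -0.1, -3.5]
force: [-0.4, 1.0, 0.3]
grip_width: 0.0827
grasp_force: 0.0
```

```bash
python3 k.py|tail -2; python3 e2.py|head -1
```

```text
t 17.3 pos [ 0.5709 -0.0645  0.2403] rpy [150.0362  -0.1098  -3.5029] F [-0.3837  0.9934  0.313 ] g 0.08274178440899049 0.0
rotvec [-0.0006 -0.0008 -0.0025] then tool cm [-0.0357 -0.0716  0.212 ]
[211.2159   0.3569  63.1202] [-0.6826 -0.442   0.7556] 0.08274178440899049 0.0 17.3
```

Emit:
drive_tool --angular '[[0,0,0],[0,0,0],[0,0,0],[0,0,0],[0,0,0],[0,0,0],[0,0,0],[0,0,0],[0,0,0]]' --delta_pos '[[0,0,0.2],[0,0,0],[0,0,0],[0,0,0],[0,0,0],[0,0,0],[0,0,0],[0,0,0],[0,0,0]]' --gripper '[7,6,5,4,3,3,3,3,3]' --squeeze 25

```text
time_s: 18.2
tool_pos: [0.5713, -0.0654, 0.2398]
tool_rot: [150.0, -0.2, -3.5]
force: [-0.5, 3.0, 4.6]
grip_width: 0.0349
grasp_force: 25.0
```

```bash
python3 e2.py|head -1;python3 f2.py 3
```

```text
[211.7755   0.7881  62.2849] [-0.2859 -0.6953  5.495 ] 0.03492931871831417 24.999601542949677 18.2
```

Emit:
drive_tool --angular '[[0,0,0],[0,0,0],[0,0,0],[0,0,0],[0,0,0],[0,0,0],[0,0,0],[0,0,0],[0,0,0],[0,0,0],[0,0,0]]' --delta_pos '[[0,-0.3,0],[0,-0.5,0],[0,-0.5,0],[0,-0.5,0],[0,-0.5,0],[0,-0.5,0],[0,-0.5,0],[0,-0.5,0],[0,-0.5,0],[0,-0.3,0],[0,0,0]]' --gripper '[3,3,3,3,3,3,3,3,3,3,3]'

```text
time_s: 19.45
tool_pos: [0.5739, -0.0251, 0.2165]
tool_rot: [150.0, -0.2, -3.4]
force: [0.1, 3.8, 4.9]
grip_width: 0.0348
grasp_force: 25.0
```

```bash
python3 e2.py|head -1
```

```text
[165.0896   1.0056  62.294 ] [-0.8424 -0.1491  6.1172] 0.034795060989449914 24.999651610851288 19.45
```

Emit:
drive_tool --angular '[[0,0,0],[0,0,0],[0,0,0],[0,0,0]]' --delta_pos '[[0,-0.2,0],[0,-0.2,0],[0,-0.2,0],[0,0,0]]' --gripper '[3,3,3,3]'

```text
time_s: 19.85
tool_pos: [0.5742, -0.0203, 0.2137]
tool_rot: [150.0, -0.2, -3.5]
force: [0.4, 4.3, 5.7]
grip_width: 0.0348
grasp_force: 25.0
```

```bash
python3 e2.py|head -1
```

```text
[159.5142   1.0114  62.2564] [-0.8782  0.1815  7.1022] 0.03483816845942715 24.99957025051117 19.85
```

Emit:
drive_tool --angular '[[0,0,0],[0,0,0],[0,0,0]]' --delta_pos '[[0,-0.1,0],[0,-0.1,0],[0,0,0]]' --gripper '[3,3,3]'

```text
time_s: 20.15
tool_pos: [0.5742, -0.0188, 0.2128]
tool_rot: [150.0, -0.2, -3.5]
force: [0.7, 3.5, 7.0]
grip_width: 0.0349
grasp_force: 25.0
```

```bash
python3 e2.py|head -1
```

```text
[157.8312   1.0109  62.2387] [0.457  0.4707 7.8171] 0.03492156059755429 25.000084340572357 20.15
```

Emit:
drive_tool --angular '[[0,0,0],[0,0,0]]' --delta_pos '[[0,-0.1,0],[0,0,0]]' --gripper '[3,3]'

```text
time_s: 20.35
tool_pos: [0.5743, -0.018, 0.2124]
tool_rot: [150.0, -0.2, -3.5]
force: [-0.9, 3.1, 6.8]
grip_width: 0.0348
grasp_force: 25.0
```

```bash
python3 e2.py|head -1
```

```text
[156.89     1.0113  62.27  ] [ 0.7365 -1.1177  7.3809] 0.03475705865067557 24.999832212924957 20.35
```

Emit:
drive_tool --angular '[[0,0,0],[0,0,0]]' --delta_pos '[[0,-0.1,0],[0,0,0]]' --gripper '[3,3]'

```text
time_s: 20.55
tool_pos: [0.5744, -0.0173, 0.212]
tool_rot: [150.0, -0.2, -3.5]
force: [-0.2, 2.4, 7.0]
grip_width: 0.0346
grasp_force: 25.0
```

```bash
python3 e2.py|head -1;python3 f2.py 4
```

```text
[156.0772   1.0359  62.2773] [ 1.4174 -0.3726  7.2529] 0.03461470332476792 25.00020146369934 20.55
```

View pics/r4.png

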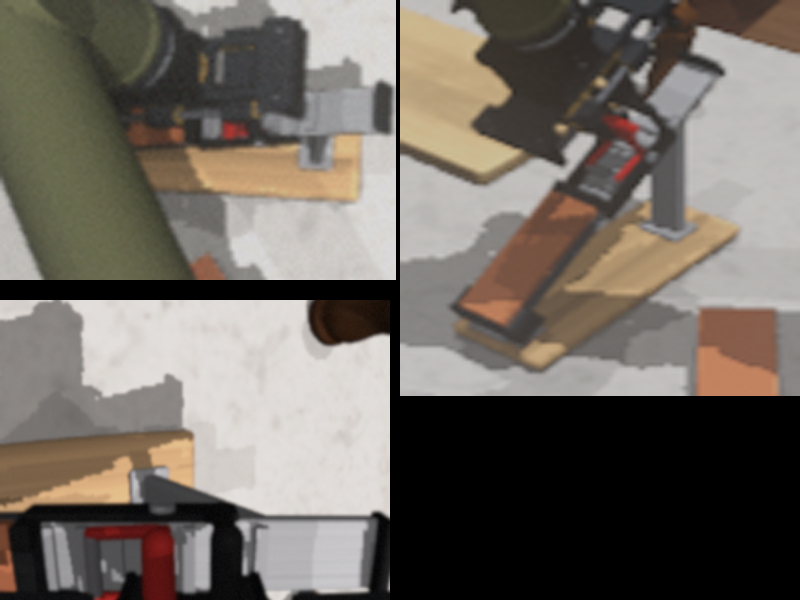

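The side crop shows the jaw's face at the stone's upper end (585,195), with the stone seated toward the cup at (470,310). I'll keep going in 1 mm steps until the force rises.

Emit:
drive_tool --angular '[[0,0,0],[0,0,0]]' --delta_pos '[[0,-0.1,0],[0,0,0]]' --gripper '[3,3]'

```text
time_s: 20.9
tool_pos: [0.5744, -0.0173, 0.212]
tool_rot: [149.9, -0.3, -3.6]
force: [-1.0, 1.2, 8.6]
grip_width: 0.0344
grasp_force: 25.0
```

```bash
python3 e2.py|head -1
```

```text
[156.066    1.0372  62.2645] [ 3.293  -1.0634  8.0429] 0.034428199654973415 25.00112771987915 20.9
```

Emit:
drive_tool --angular '[[0,0,0],[0,0,0]]' --delta_pos '[[0,-0.1,0],[0,0,0]]' --gripper '[3,3]'

```text
time_s: 21.1
tool_pos: [0.5744, -0.0173, 0.2119]
tool_rot: [149.8, -0.3, -3.6]
force: [-0.6, 0.4, 8.6]
grip_width: 0.0349
grasp_force: 25.0
```

```bash
python3 e2.py|head -1
```

```text
[156.033    1.0434  62.2293] [ 3.9421 -0.6148  7.6258] 0.03491911509338833 25.00298649072647 21.1
```

Emit:
drive_tool --angular '[[0,0,0],[0,0,0],[0,0,0]]' --delta_pos '[[0,-0.2,0],[0,-0.2,0],[0,0,0]]' --gripper '[3,3,3]'

```text
time_s: 21.4
tool_pos: [0.5745, -0.0172, 0.2118]
tool_rot: [149.5, -0.3, -3.8]
force: [-3.7, -5.0, 16.0]
grip_width: 0.0351
grasp_force: 25.0
```

```bash
python3 e2.py|head -1
```

```text
[155.9006   1.1418  62.1462] [12.5162 -3.3705 11.2356] 0.035123429461829496 25.01242697238922 21.4
```

Emit:
drive_tool --angular '[[0,0,0],[0,0,0],[0,0,0],[0,0,0],[0,0,0],[0,0,0],[0,0,0],[0,0,0]]' --delta_pos '[[0,0.2,0],[0,-0.2,0],[0,-0.2,0],[0,-0.2,0],[0,-0.2,0],[0,-0.2,0],[0,0,0],[0,0,0]]' --gripper '[3.5,3.9,4.3,4.7,5.1,5.5,5.5,5.5]'

```text
time_s: 22.2
tool_pos: [0.5751, -0.0094, 0.2063]
tool_rot: [149.6, -0.3, -3.7]
force: [-0.2, -2.7, 8.8]
grip_width: 0.0545
grasp_force: 3.6
```

```bash
python3 e2.py|head -1
```

```text
[146.366    1.3164  61.3231] [6.7248 0.0075 6.2386] 0.05449810174657929 3.6226914077997208 22.2
```

Emit:
drive_tool --angular '[[0,0,0],[0,0,0],[0,0,0],[0,0,0],[0,0,0],[0,0,0],[0,0,0],[0,0,0],[0,0,0],[0,0,0],[0,0,0],[0,0,0]]' --delta_pos '[[0,0.2,0],[0,0.1,0],[0,0,0],[0,0,0],[0,0,-1],[0,0,-2.5],[0,0,-3],[0,0,-3],[0,0,-3],[0,0,-2],[0,0,0],[0,0,0]]' --gripper '[6.3,7.2,8,8,8,8,8,8,8,8,8,8]'

```text
time_s: 23.4
tool_pos: [0.5784, 0.065, 0.3303]
tool_rot: [150.0, -0.1, -3.5]
force: [0.7, -0.2, -0.3]
grip_width: 0.08
grasp_force: 0.0
```

```bash
python3 e2.py|head -1; python3 f2.py 5; cat > m.py <<'E'
from h import *
import pickle
w,t,q=pickle.load(open('r5.pkl','rb'));px=w['pixels'].astype(int)
B=bedR(-3.4);o=np.array([.5795,.0866,.08])
for j in (-.0015,.0,.0165):
  for dx in (-27,-20,12): print(j,dx,[proj(w,o+B@np.array([.1575+j+dx/1000,y,.066]),True) for y in (.03,0,-.03)])
for r in (150,160,175,190,205,215): print(r,'rg',(px[r,200:300,0]-px[r,200:300,1]).tolist(),'\n   lum',px[r,200:300,1].tolist())
for x,y in ((-70,0),(70,0),(71.5,0)): print('stone end',x,proj(w,o+B@np.array([x/1000,y,.025]),True))
c=lambda r:(px[r,60:230,0]-px[r,60:230,2]).tolist()
for r in (175,190): print(r,c(r))
E
python3 m.py
```

```text
[143.8821   0.2186 205.9026] [ 0.0154  0.6652 -0.3081] 0.08002822895419918 0.0 23.4
-0.0015 -27 [array([242.791 , 150.9776]), array([243.2536, 180.3264]), array([243.7808, 208.1541])]
-0.0015 -20 [array([249.9008, 150.9342]), array([250.1897, 180.3031]), array([250.511 , 208.1481])]
-0.0015 12 [array([282.4046, 150.9176]), array([281.899 , 180.2342]), array([281.2783, 208.0351])]
0.0 -27 [array([244.3133, 150.9671]), array([244.7388, 180.3212]), array([245.2219, 208.1533])]
0.0 -20 [array([251.4259, 150.9268]), array([251.6775, 180.2985]), array([251.9544, 208.1459])]
0.0 12 [array([283.9203, 150.9241]), array([283.378 , 180.2325]), array([282.7138, 208.0264])]
0.0165 -27 [array([261.0901, 150.8949]), array([261.1048, 180.2724]), array([261.101 , 208.1251])]
0.0165 -20 [array([268.2087, 150.8882]), array([268.0491, 180.2567]), array([267.8385, 208.1018])]
0.0165 12 [array([300.4893, 151.0377]), array([299.5501, 180.2226]), array([298.4154, 207.911 ])]
150 rg [2, 1, 1, -2, 1, 0, 2, 0, 0, 0, 0, 0, 1, 0, 0, 1, 1, 3, 0, -1, 2, -1, 1, 1, 1, 0, 2, 0, 6, 6, 5, 4, 3, 8, 4, 4, 4, 21, 39, 59, 
[... 5259 characters left out ...]
0, -1, -1, -1, 0, 0, -1, 0, -1, 0, -1, 0, -3, -1, -3, -2, -1, -1, 0, -1, -1]
190 [8, 7, 8, 8, 8, 8, 9, 8, 8, 9, 9, 9, 9, 7, 8, 8, 7, 7, 7, 8, 8, 8, 8, 7, 8, 8, 7, 9, 9, 9, 8, 8, 6, 10, 38, 55, 56, 56, 57, 57, 57, 56, 56, 56, 54, 56, 55, 55, 57, 56, 56, 55, 55, 54, 56, 56, 54, 54, 55, 56, 56, 56, 56, 54, 56, 55, 56, 56, 57, 55, 57, 57, 55, 57, 53, 50, 50, 47, 47, 46, 46, 47, 45, 46, 47, 47, 46, 47, 46, 47, 47, 47, 46, 47, 51, 57, 66, 77, 82, 82, 82, 84, 84, 84, 83, 82, 82, 83, 83, 82, 82, 84, 83, 82, 82, 82, 82, 82, 81, 82, 82, 81, 82, 82, 86, 91, 92, 91, 90, 92, 90, 88, 85, 85, 82, 66, 35, 7, 1, 0, -1, -1, -3, -1, -3, 0, 3, 2, 1, 0, 2, 3, 3, 1, 2, 2, 3, 2, 2, 2, 3, 2, 1, 1, 1, 1, 1, 2, 3, 2]
```

```bash
cat > n.py <<'E'
from h import *
import pickle
for n,y,j in ((2,-.025,.054),(5,-.025,-.001)):
    w,t,q=pickle.load(open('r%d.pkl'%n,'rb'));px=w['pixels'].astype(int)
    B=bedR(-3.4);o=np.array([.5795,.0866,.08])
    a,b,c=[proj(w,o+B@np.array([.1575+j+dx/1000,y,.066]),True) for dx in (-27,-20,12)]
    for r in (int(a[1])-2,int(a[1]),int(a[1])+2):
        rg=np.clip(px[r,200:300,0]-px[r,200:300,1]-20,0,None);red=(rg*np.arange(200,300)).sum()/rg.sum()
        k=np.arange(int(c[0])-12,int(c[0])+13);d=np.clip(100-px[r,k,1],0,None);blk=(d*k).sum()/d.sum()
        print(n,r,red,blk,blk-red,'pred latched',c[0]-a[0],'ridge',c[0]-b[0])
t=eyes.read_camera('top')
for nm,z in [('tumbler_mid',.05),('cup_mid',.028),('pepper_mill_mid',.075)]:
    print(nm,[ (onz(t,r['centre'],z),round(r['p'],2)) for r in models.search_frame(t,nm)[:1]])
E
python3 n.py
```

```text
2 216 229.0848167539267 270.00245398773006 40.91763723380336 pred latched 42.84324946448373 ridge 35.18631507065575
2 218 232.4456630109671 269.8552787663108 37.40961575534368 pred latched 42.84324946448373 ridge 35.18631507065575
2 220 237.67095588235293 269.9295261239368 32.25857024158387 pred latched 42.84324946448373 ridge 35.18631507065575
5 201 244.59329140461216 280.9636118598383 36.370320455226135 pred latched 37.697290174697116 ridge 30.930143528827728
5 203 244.6969696969697 281.14825174825177 36.45128205128208 pred latched 37.697290174697116 ridge 30.930143528827728
5 205 244.68217054263565 281.1405325443787 36.45836200174304 pred latched 37.697290174697116 ridge 30.930143528827728
tumbler_mid [(array([0.5133, 0.3538, 0.05  ]), 0.62)]
cup_mid []
pepper_mill_mid [(array([ 0.7111, -0.3198,  0.075 ]), 0.7)]
```

```bash
python3 -c "
from cell import env
print(env.sign_off())"
```

```text
the job is handed in; nothing more can be done
None
```

The stone lies home in the low cup, and the jaw was slid down squeezed until it met the stone and let go; the images show its lever back in the latched position. I did no pull test on the lock. The arm kept clear of the tumbler, cup and pepper mill (the cup was not re-detected in the last look), and the job was handed in at about 23 s.

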